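Prop the stone chest open

ROBOT

A 6-joint arm with a two-finger parallel gripper is mounted at the origin on a cart in front of the work surface, level with it; the furniture and walls round the work are solid. World frame = base frame: x ahead of the robot, y to its left, z up, the work surface at z = 0. Lengths are in m, angles in rad, forces in N, time in s.
With the tool pointing down it reaches from about 0.275 to 0.875 m from the base axis. Payload 12.5 kg.
Tool frame: the origin (TCP) lies on the centre line of the jaws, within the pads' length; the fingertips stand r.finger_overhang ahead of it and the grasp point (between the pads) lies 3 mm ahead of it (r.finger_overhang is the distance from the TCP to the fingertips, in m); z points along the fingers, y is the line along which they close (so a half turn about z gives the same grasp; the last joint's range is limited). The gripper opens to 85 mm and grips with 20 to 120 N. Pads are 22 mm wide; open, the fingers measure 114 mm over their backs; the gripper's body (76 mm by 85 mm) begins 54 mm behind the grasp point. The pads swing forward as they close: fully open they stand 13 mm farther back than shut.
Start: joints at [1.095, 0.351, 1.652, -0, 1.139, -0.085], TCP at [0.209, 0.509, 0.253] pointing down, gripper open.
Joint ranges: [-2.75, 2.75], [-0.79, 2.1], [0.01, 2.65], [-1.57, 4.71], [0.07, 3.14], [-2.87, 2.87]. Speed limits (rad/s): [2.22, 2.22, 2.79, 3.14, 3.14, 3.14].

INTERFACE

Orientations are given as a unit quaternion [x, y, z, w].
In Python, from cell import r, optics gives the robot as it stands. The module is installed in compiled form; this text tells all that it offers. Calls block until the motion is done:
- r.move_to(position, orientation): joint-space move of the TCP to a pose.
- r.move_linear(position, rot=None, vel=0.15): straight line of the TCP; rot=None keeps the orientation; vel is the mean speed in m/s.
- r.set_joints(angles): joint-space move.
- r.set_gripper(opening, squeeze=None): opening from 0.0 (shut) to 1.0 (fully open); squeeze is the grip in N (None keeps the last); returns when the fingers have stopped.
- r.sleep(seconds).
- r.inverse_kinematics(position, orientation): joint angles nearest the present ones, or None.
- optics.get_image(name): name is "side" or "top"; returns a dict with "pixels" (384x512x3 uint8, red, green, blue), "depth" (384x512 float32, m along the optical axis (not along the pixel's ray), 0 where there is no reading), "fx", "fy", "cx", "cy" (pixels), "camera_from_world" (4x4, takes a point from world to camera coordinates). Camera axes: x right, y down, z forward; pixel columns grow to the right and rows downward; lengths in m; the calibration is good to about 2 mm. A picture is of the moment at which its call begins.
A pose or a line that the arm cannot do raises r.PlanningError and nothing moves.
- r.hand_in(): hands the job in; it is judged then, once.
Readings, each from a call of its own:
- r.current_t(): time.
- r.current_q(): joint angles.
- r.current_qvel(): joint speeds.
- r.current_effort(): joint torques, N m.
- r.current_tool_pos(): TCP position.
- r.current_ee_rot(): TCP orientation.
- r.current_contact_force(): force on the tool from outside, world axes, zero at the start.
- r.current_torque(): the same for the moment, N m.
- r.current_opening(): opening from 0.0 (shut) to 1.0 (fully open).
- r.current_finger_force(): force on a finger pad.
Only numpy, scipy, OpenCV 4.12 (cv2) and the standard library are available. Lean on these libraries where they do the work, as an engineer would, in place of code of your own. Each camera call takes 0.05 s, during which the arm holds its last target. There are 200 camera calls.

TASK

Open the wooden stone chest and prop it: lift its lid right up by the wooden handle, swing the steel prop rod up from inside the chest, and lower the lid until the rod's tip sits in the hole of the steel catch block under the lid and the lid rests on the rod. Never let the lid drop, and leave the things in and around the chest where they are.

Things in the scene. Friction and masses are not known exactly. Their poses are not given: they have to be found in the camera images.
- stone_chest: Brown wooden chest, 210 (x) x 280 (y) x 100 mm high without its lid, walls and floor 10 mm; it stands fixed on the bench. Origin: centre of its underside. x points from its front (towards the robot) to its back, y along its front to its left, z up. The lid is hinged along the back edge, parallel to y.
- hinge_line (a point): Middle of the lid's hinge axis: 105 mm behind the chest's centre and 104 mm above its underside.
- chest_lid (a joint): Lid angle: 0 closed (start), grows as the front rises, stop at 1.12. Stiff hinge: the lid (0.46 kg) stays where left above about 1.0 rad, lower down it sinks shut unless held or propped. Fully up it still leans over the chest, so reach the rod from the front, under the lid, with the gripper tilted 25 to 45 degrees. Resting on the prop rod the lid stands at about 0.745.
- lid_handle (a point): Grip point of the lid's handle: a dark wooden tongue in the lid's plane, 20 mm wide (chest's y), 14 mm thick, sticking out 50 mm from the middle of the front edge. The point is at its mid width and thickness, 34 mm past the chest's front; always 244 mm from the hinge axis along the lid and 5 mm above it. Gripped across its width it can turn between the fingers as the lid swings.
- rod_pivot (a point): Pivot of the prop rod, in a small steel clevis inside the chest's front wall: in the chest's frame at x -78 mm, y -70 mm, z 60 mm. The axis is parallel to y.
- prop_rod (a joint): Rod angle: 0 lying level, pointing to the chest's back, its tip in a fork on the back wall, 40 mm below the rim (start 0 to 0.08); grows as the tip swings up and to the front, stop at 1.75. Stiff pivot: the rod stays where left. Propping angle 1.257; set it within about 0.03 before the lid comes down, or the tip misses the hole.
- rod_tip (a point): End of the prop rod: a round steel rod 9 mm thick with a round end, 160 mm from pivot to end, swinging in the plane y = -70 mm of the chest. Nothing stands within 40 mm on either side of it from 15 to 130 mm out from the pivot; gripped across y it can turn between the fingers.
- catch_hole (a point): Bottom of the holding hole in the dark steel catch block (36 x 30 mm) under the lid, in the rod's plane (y = -70 mm), 171.5 mm from the hinge axis along the lid and 11 mm below it. The hole is 18 mm wide and 10 mm deep with flared lips at front and back; when the rod is seated the rod's tip lies within 5 mm of this point.
- chest_slip_mid (a point): Bystander: grey slip stone 40 x 100 x 11 mm lying on the floor in the left half of the chest; the point is its middle. Leave it.
- chest_offcut_mid (a point): Bystander: small pale wooden offcut 40 x 50 x 24 mm on the floor in the left half of the chest; its middle. Leave it.
- set_square_mid (a point): Bystander: try square with a dark wooden stock and a steel blade, 177 x 115 x 21 mm, lying on the bench to the right of the chest; its middle. Leave it.
- sanding_cork_mid (a point): Bystander: brown cork sanding block, 64 x 112 x 33 mm, on the bench to the right and in front; its middle. Leave it.
- tape_roll_mid (a point): Bystander: roll of masking tape, 96 mm across, 24 mm high, on the bench to the left; its middle. Leave it.
- spoon_blank_mid (a point): Bystander: pale wooden spoon blank, 188 mm long, 55 mm wide, 22 mm high, on the bench to the left of the chest; its middle. Leave it.
- brown_offcut_mid (a point): Bystander: brown wooden offcut 32 x 140 x 22 mm, on the bench in front at the left; its middle. Leave it.

How it is judged:
By the outcome, as a careful person would: the job done as asked, in the order asked, and still so for the second after the job is handed in, with the robot touching nothing.
It also fails if it takes over 64 s, if anything falls off the work surface, if the arm or the gripper's body presses on something with over 40 N, if the wrist force passes 120 N, or if a joint passes its speed limit or range.

## Working session

There is one attempt and no reset: what is moved stays moved. The work goes in short steps, each a Python script; the robot and the scene stay as the last script left them, time stands still between calls to the robot, and variables do not carry over. Pictures are saved under pics/ and viewed, at most 10 in all, crops included, and the job is handed in when it is done.

```bash
mkdir -p pics
cat > h.py <<'E'
from cell import r, optics
import numpy as np, cv2
def shot(n,f=None):
    d=optics.get_image(n)
    if f: cv2.imwrite('pics/'+f,d['pixels'][:,:,::-1]); np.savez('/tmp/'+f+'.npz',**d)
    return d
def cloud(d):
    z=d['depth']; v,u=np.mgrid[:z.shape[0],:z.shape[1]]
    P=np.stack([(u-d['cx'])/d['fx']*z,(v-d['cy'])/d['fy']*z,z],-1)
    T=np.linalg.inv(d['camera_from_world']); W=P@T[:3,:3].T+T[:3,3]
    W[z==0]=np.nan; return W
E
python3 - <<'E'
from h import *
for n in('top','side'):
    d=shot(n,n+'0.png'); T=np.linalg.inv(d['camera_from_world']); print(n,T[:3,3],T[:3,2],d['fx'])
print(r.finger_overhang,r.current_ee_rot(),r.current_t())
E
python3 -c "
import cv2,numpy as np
a=cv2.imread('pics/top0.png');cv2.imwrite('pics/t0.png',a)"
```

```text
top [ 0.3103425  -0.03425495  1.5766325 ] [ 0.16959744  0.00814836 -0.98547974] 455.79430566947144
side [-0.55330978 -0.6167586   1.15290317] [ 0.68009375  0.35603398 -0.64086839] 483.1400701854225
0.022 [ 1.94149452e-01  9.80971815e-01 -5.17254573e-04 -1.47433102e-04] 0.1
```

View pics/top0.png

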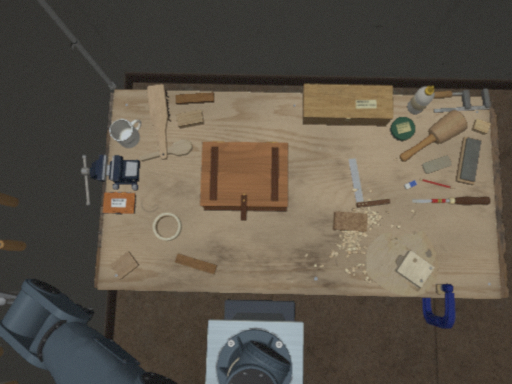

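View pics/side0.png

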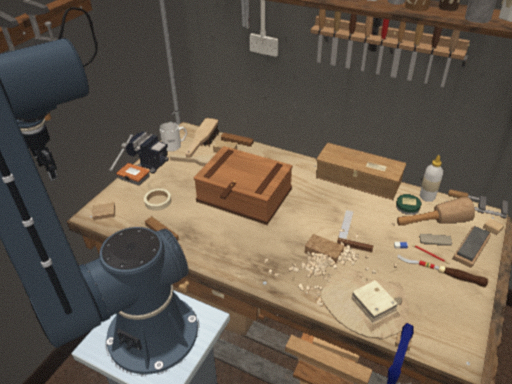

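The top view shows the chest lid at columns 201–289, rows 141–208, with the handle at about (243, 213). The bench looks clear around the chest's front. Next I'll fit the lid rectangle from the depth data.

Run:
```python
from h import *
for n in('top','side'):
    d=dict(np.load(f'/tmp/{n}0.png.npz')); W=cloud(d)
    X=W.reshape(-1,3); 
    m=(X[:,2]>.098)&(X[:,2]<.135)&(X[:,0]>.3)&(X[:,0]<.85)&(abs(X[:,1]-.04)<.25)
    im=m.reshape(384,512).astype('uint8'); k,l,s,c=cv2.connectedComponentsWithStats(im)
    i=1+np.argmax(s[1:,4]); P=X[(l==i).ravel()]
    print(n,s[i],'z pct',np.percentile(P[:,2],[5,25,50,75,95]))
    body=cv2.morphologyEx((l==i).astype('uint8'),cv2.MORPH_OPEN,np.ones((11,11)))
    B=X[(body>0).ravel()]; R=cv2.minAreaRect(B[:,:2].astype('float32')); print('rect',R)
    H=X[((l==i)&(cv2.dilate(body,np.ones((3,3)))==0)).ravel()]; H=H[H[:,0]<R[0][0]-.09]
    print('handle n',len(H),H.mean(0) if len(H) else '',H[:,:2].min(0),H[:,:2].max(0))
```

```text
top [ 200  141   89   80 5692] z pct [0.10826823 0.11162477 0.11405229 0.11647818 0.12045145]
rect ((0.6271355748176575, 0.047068044543266296), (0.21817535161972046, 0.2870637774467468), 0.8190475702285767)
handle n 156 [0.50999714 0.10643136 0.11503128] [0.47218164 0.03701296] [0.53649899 0.18888192]
side [ 194  146   99   57 3268] z pct [0.10665894 0.11020556 0.11216185 0.11436758 0.11812439]
rect ((0.6270291209220886, 0.044412143528461456), (0.22937124967575073, 0.2888118624687195), 0.9280806183815002)
handle n 221 [0.51469353 0.08932287 0.1100355 ] [ 0.47120374 -0.09795589] [0.53694444 0.18649711]
```

```bash
cat >> h.py <<'E'
from scipy.spatial.transform import Rotation as Ro
C=np.array([.627,.0457,0]); YAW=np.radians(.85); RC=Ro.from_euler('z',YAW)
def w(p): return C+RC.apply(p)
def pose(p,tilt):
    """grasp point p in chest frame, tool tilted by tilt (leaning ahead) -> TCP pos, quat"""
    z=np.array([np.sin(tilt),0,-np.cos(tilt)]); y=np.array([0,1.,0])
    q=(RC*Ro.from_matrix(np.c_[np.cross(y,z),y,z])).as_quat()
    return w(p)-.003*RC.apply(z),q
def handle(th): return np.array([.105-.244*np.cos(th)+.005*np.sin(th),0,.104+.244*np.sin(th)+.005*np.cos(th)])
def rod(f,L): return np.array([-.078+L*np.cos(f),-.070,.060+L*np.sin(f)])
def st(s=''): print(s,'t',round(r.current_t(),2),'F',np.round(r.current_contact_force(),1),'op',round(r.current_opening(),3),'ff',np.round(r.current_finger_force(),1),'tcp',np.round(r.current_tool_pos(),4))
E
python3 - <<'E'
from h import *
T=0.
for t in (0,.3,.6,.9,1.1): print(t,r.inverse_kinematics(*pose(handle(t),T)))
for f in (0,.4,.8,1.257): print(f,r.inverse_kinematics(*pose(rod(f,.105),np.radians(38))))
p,q=pose(handle(0)+[0,0,.07],T)
r.move_to(p,q); st('above')
r.move_linear(pose(handle(0),T)[0]); st('at')
r.set_gripper(0,60); st('grip')
E
```

```text
0 [-5.86620575e-03  4.50264609e-01  1.92095715e+00 -4.44089210e-16
  7.70370897e-01 -1.59149783e+00]
0.3 [-5.35399853e-03  3.53763532e-01  1.84166700e+00 -4.44089210e-16
  9.46162119e-01 -1.59098562e+00]
0.6 [-4.10215081e-03  3.28830433e-01  1.69466455e+00 -4.44089210e-16
  1.11809767e+00 -1.58973378e+00]
0.9 [-2.45514527e-03  3.73716902e-01  1.49699141e+00 -4.44089210e-16
  1.27088434e+00 -1.58808677e+00]
1.1 [-1.30742493e-03  4.36273628e-01  1.34372149e+00 -4.44089210e-16
  1.36159754e+00 -1.58693905e+00]
0 [-0.14417981  0.66017737  1.90791744  2.27658703  0.12844057  2.30600979]
0.4 None
0.8 None
1.257 [-0.17091073  0.36984317  2.06515928  1.14618079  0.12510725 -2.86103255]
above t 2.08 F [ 0.6 -0.6  0.8] op 1.0 ff 0.0 tcp [0.488  0.0442 0.1821]
at t 2.69 F [-0.6 -0.4  0.3] op 0.998 ff 0.0 tcp [0.4883 0.0439 0.1125]
grip t 3.31 F [-2.2 17.   8. ] op 0.225 ff 59.3 tcp [0.4881 0.0452 0.1126]
```

```bash
python3 - <<'E'
from h import *
for a in np.linspace(0,1.09,10)[1:]:
    r.move_linear(pose(handle(a),0)[0],vel=.12)
    st(round(a,2))
d=shot('side','side1.png'); shot('top','top1.png')
q0=np.array(r.current_q())
for tl in (25,28,31,34):
  for f in (0,.3,.6,.9,1.257):
    s=r.inverse_kinematics(*pose(rod(f,.105),np.radians(tl))); print(tl,f,None if s is None else np.round(s,2))
E
python3 -c "
import cv2
a=cv2.imread('pics/side1.png')[110:260,160:330];b=cv2.imread('pics/top1.png')[120:250,170:320]
cv2.imwrite('pics/c1.png',cv2.hconcat([cv2.resize(a,(396,350),interpolation=2),cv2.resize(b,(404,350),interpolation=2)]))"
```

```text
0.12 t 3.71 F [ 3.  14.4 -3.5] op 0.22 ff 58.9 tcp [0.4904 0.0452 0.1418]
0.24 t 4.11 F [ 1.3 14.1 -2.5] op 0.221 ff 59.2 tcp [0.4963 0.0453 0.1706]
0.36 t 4.51 F [ 1.7 12.6 -3.6] op 0.219 ff 59.4 tcp [0.5055 0.0454 0.1985]
0.48 t 4.91 F [ 0.7 11.8 -2.5] op 0.218 ff 59.6 tcp [0.5181 0.0456 0.225 ]
0.61 t 5.31 F [-1.3 10.9 -1.2] op 0.226 ff 59.8 tcp [0.5338 0.0457 0.2499]
0.73 t 5.71 F [-1.9  9.5  0.6] op 0.221 ff 60.0 tcp [0.5526 0.0459 0.2728]
0.85 t 6.11 F [-2.8  8.2 -0.5] op 0.221 ff 60.2 tcp [0.574  0.0462 0.2931]
0.97 t 6.51 F [-2.1  7.3  1.4] op 0.221 ff 60.5 tcp [0.5976 0.0465 0.3108]
1.09 t 6.91 F [-2.8  7.1  1.7] op 0.221 ff 60.8 tcp [0.6233 0.0468 0.3255]
25 0 [-0.13  0.66  1.78  0.23  0.28 -1.92]
25 0.3 [-0.13  0.6   1.79  0.19  0.33 -1.89]
25 0.6 [-0.14  0.53  1.81  0.18  0.37 -1.87]
25 0.9 [-0.14  0.46  1.86  0.17  0.39 -1.87]
25 1.257 [-0.15  0.39  1.93  0.18  0.4  -1.89]
28 0 [-0.13  0.66  1.81  0.36  0.2  -2.05]
28 0.3 [-0.13  0.59  1.82  0.28  0.25 -1.98]
28 0.6 [-0.14  0.53  1.85  0.25  0.29 -1.95]
28 0.9 [-0.15  0.46  1.89  0.24  0.32 -1.94]
28 1.257 [-0.16  0.38  1.96  0.25  0.33 -1.96]
31 0 [-0.14  0.65  1.84  0.63  0.13 -2.32]
31 0.3 [-0.14  0.59  1.85  0.45  0.18 -2.15]
31 0.6 [-0.14  0.52  1.88  0.38  0.22 -2.08]
31 0.9 [-0.15  0.45  1.92  0.35  0.24 -2.06]
31 1.257 [-0.16  0.37  2.    0.37  0.25 -2.08]
34 0 None
34 0.3 [-0.14  0.59  1.88  0.82  0.12 -2.51]
34 0.6 [-0.15  0.52  1.91  0.63  0.15 -2.33]
34 0.9 [-0.15  0.45  1.95  0.56  0.18 -2.26]
34 1.257 [-0.17  0.37  2.03  0.56  0.19 -2.28]
```

View pics/c1.png

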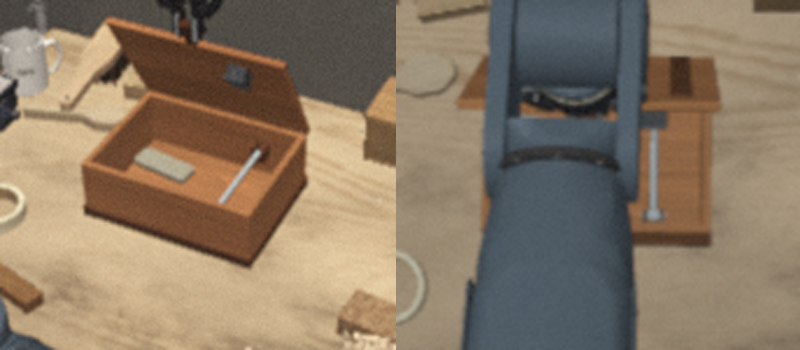

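The lid is up at about 1.09 rad. In the composite's left panel the rod runs from (222,200) to (265,150) and the catch is at (237,75). In the right panel the rod runs from (653,215) to (655,125). I'll release the handle, back off and measure the rod.

```bash
python3 - <<'E'
from h import *
r.set_gripper(.7); st('open')
p=np.array(r.current_tool_pos())
r.move_linear(p+[-.02,0,.09],vel=.2)
r.move_linear([.42,-.02,.36],vel=.3); st('off')
W={}
for n in('top','side'):
    d=shot(n,n+'2.png'); X=cloud(d); W[n]=X
    rgb=d['pixels'].astype(int); Q=RC.inv().apply((X-C).reshape(-1,3)).reshape(X.shape)
    sat=rgb.max(2)-rgb.min(2)
    m=(sat<45)&(Q[...,2]>.03)&(Q[...,2]<.1)&(abs(Q[...,1]+.07)<.03)&(abs(Q[...,0])<.1)&(rgb.max(2)>90)
    P=Q[m]; print(n,m.sum())
    if len(P)>8:
        k=np.abs(P[:,0]-.01)<.07; P=P[k]
        print('y=f(x)',np.polyfit(P[:,0],P[:,1],1),'z',np.polyfit(P[:,0],P[:,2],1),P.min(0),P.max(0),np.median(P,0))
    # rim: z about .1
    m=(abs(Q[...,2]-.1)<.006)&(abs(Q[...,0])<.12)&(abs(Q[...,1])<.16)
    P=Q[m]; print('rim',np.percentile(P,[1,50,99],axis=0))
    # lid plane
    m=(Q[...,2]>.14)&(Q[...,2]<.28)&(abs(Q[...,1])<.12)&(Q[...,0]>.0)&(Q[...,0]<.115)
    P=Q[m]
    if len(P)>50:
        a=np.polyfit(P[:,2],P[:,0],1); print('lid tilt',np.arctan2(1,-a[0]),len(P))
E
python3 -c "
import cv2
a=cv2.imread('pics/side2.png')[110:260,160:330];b=cv2.imread('pics/top2.png')[120:250,170:320]
cv2.imwrite('pics/c2.png',cv2.hconcat([cv2.resize(a,(396,350),interpolation=2),cv2.resize(b,(404,350),interpolation=2)]))"
```

```text
open t 7.47 F [0.1 0.  0.2] op 0.703 ff 0.0 tcp [0.6236 0.0455 0.3257]
off t 8.91 F [ 0.4 -0.5  0.8] op 0.701 ff 0.0 tcp [ 0.4209 -0.0199  0.3599]
top 97
y=f(x) [-0.0163356  -0.06935003] z [-0.00221793  0.06470512] [-0.05932882 -0.07311491  0.05651377] [ 0.03044781 -0.06589336  0.07371202] [-0.008633   -0.06951391  0.06431941]
rim [[-0.10436162 -0.13915239  0.09457119]
 [-0.04990447  0.09078554  0.10028857]
 [ 0.04309929  0.14055333  0.10575086]]
lid tilt 1.0540812398816293 993
side 75
y=f(x) [ 0.00231453 -0.07184522] z [-0.01564959  0.06313629] [-0.05299375 -0.07841799  0.05443933] [ 0.07844322 -0.06205839  0.06894378] [ 0.017188   -0.07230888  0.0629294 ]
rim [[-0.10673639 -0.14255943  0.09420147]
 [-0.01566384 -0.01044589  0.09840795]
 [ 0.1096058   0.13974586  0.10503476]]
lid tilt 1.0360134288776144 697
```

View pics/c2.png

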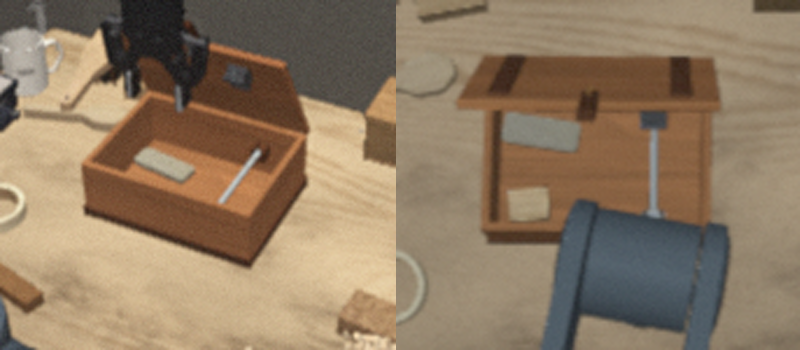

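The measurements agree with the chest frame: the rim is at ±0.105 and ±0.14, the rod is at y = -70 mm, and its top surface is at 64 mm, so its angle is about 0. The lid stays up. Now the rod.

```bash
cat >> h.py <<'E'
TL=np.radians(30); ZT=np.array([np.sin(TL),0,-np.cos(TL)])
E
python3 - <<'E'
from h import *
L=.097
r.set_gripper(.5)
g=rod(0,L)
r.move_to(*pose(g-.2*ZT,TL)); st('pre')
r.move_linear(pose(g,TL)[0],vel=.12); st('at')
r.set_gripper(0,40); st('grip')
for f in np.linspace(0,1.257,10)[1:]:
    r.move_linear(pose(rod(f,L),TL)[0],vel=.08); st(round(f,2))
for n in('side','top'): shot(n,n+'3.png')
E
python3 -c "
import cv2
a=cv2.imread('pics/side3.png')[110:260,160:330];b=cv2.imread('pics/top3.png')[120:250,170:320]
cv2.imwrite('pics/c3.png',cv2.hconcat([cv2.resize(a,(396,350),interpolation=2),cv2.resize(b,(404,350),interpolation=2)]))"
```

```text
pre t 10.18 F [ 0.3 -0.1  0.2] op 0.5 ff 0.0 tcp [ 0.5457 -0.0255  0.2364]
at t 12.0 F [ 0.1  3.3 -0.6] op 0.501 ff 0.0 tcp [ 0.6455 -0.0239  0.063 ]
grip t 12.41 F [1.8 7.6 0.5] op 0.089 ff 39.1 tcp [ 0.6456 -0.0232  0.0628]
0.14 t 12.72 F [ 0.1  8.4 -1.6] op 0.088 ff 39.1 tcp [ 0.6441 -0.0232  0.0761]
0.28 t 13.04 F [-1.8  7.2 -1.7] op 0.089 ff 39.1 tcp [ 0.6409 -0.0232  0.0891]
0.42 t 13.36 F [-1.8  7.1 -3. ] op 0.086 ff 39.1 tcp [ 0.636  -0.0233  0.1016]
0.56 t 13.68 F [-2.9  8.4 -3.8] op 0.088 ff 39.1 tcp [ 0.6295 -0.0234  0.1133]
0.7 t 13.99 F [-1.7  8.4 -4.6] op 0.086 ff 39.1 tcp [ 0.6214 -0.0235  0.1242]
0.84 t 14.31 F [-1.   9.  -4.7] op 0.085 ff 39.1 tcp [ 0.612  -0.0236  0.1338]
0.98 t 14.62 F [-1.8  8.5 -4.8] op 0.09 ff 39.4 tcp [ 0.6013 -0.0237  0.1421]
1.12 t 14.94 F [-1.2  9.  -4.4] op 0.087 ff 39.6 tcp [ 0.5895 -0.0238  0.1488]
1.26 t 15.26 F [-0.6  9.4 -5.8] op 0.085 ff 39.7 tcp [ 0.5769 -0.024   0.1538]
```

View pics/c3.png

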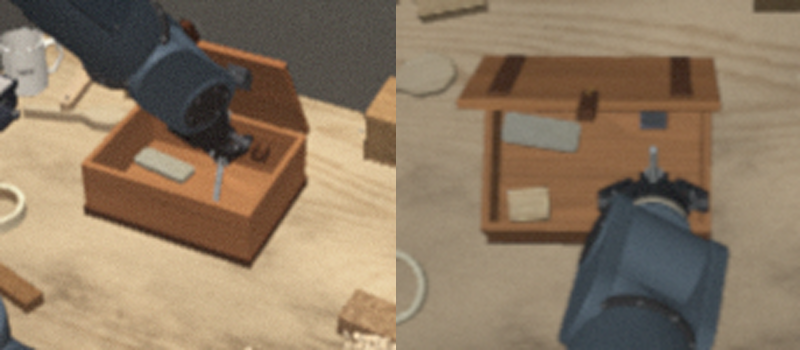

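The rod stands up in the jaws, with its tip at (653,150) in the right panel. Now I'll release it, back off along the tool axis and measure its angle.

```bash
cat >> h.py <<'E'
def rodangle(f):
    from scipy.optimize import minimize
    out={}
    for n in('side','top'):
        d=shot(n,n+f); X=cloud(d); Q=RC.inv().apply((X-C).reshape(-1,3)).reshape(X.shape)
        rgb=d['pixels'].astype(int); sat=rgb.max(2)-rgb.min(2)
        m=(sat<45)&(rgb.max(2)>90)&(abs(Q[...,1]+.07)<.02)&(Q[...,2]>.07)&(Q[...,2]<.225)&(Q[...,0]>-.09)&(Q[...,0]<.02)
        P=Q[m]; 
        if len(P)<8: print(n,'few',len(P)); continue
        u=P[:,[0,2]]-[-.078,.06]
        dd=np.linalg.norm(u,axis=1); u=u[dd<.17]
        # line fits: free and through the pivot (camera-side surface offset not removed)
        c=u.mean(0); v=np.linalg.svd(u-c)[2][0]; v*=np.sign(v[1])
        # project with offset: surface points lie 4.5 mm nearer the camera
        cam=RC.inv().apply(np.linalg.inv(d['camera_from_world'])[:3,3]-C)-np.array([-.03,-.07,.14]); cam/=np.linalg.norm(cam)
        u2=u-.0040*cam[[0,2]]
        print(n,len(u),'free',np.arctan2(v[1],v[0]),'pivot',np.median(np.arctan2(u2[:,1],u2[:,0])[np.linalg.norm(u2,axis=1)>.06]),'tip',np.percentile(P,98,axis=0),'max r',dd.max())
E
python3 - <<'E'
from h import *
r.set_gripper(.5); st('open')
p=np.array(r.current_tool_pos())
r.move_linear(p-RC.apply(.12*ZT),vel=.2)
r.move_linear([.40,.10,.33],vel=.3); st('off')
rodangle('4.png')
E
python3 -c "
import cv2
a=cv2.imread('pics/side4.png')[110:260,160:330];b=cv2.imread('pics/top4.png')[120:250,170:320]
cv2.imwrite('pics/c4.png',cv2.hconcat([cv2.resize(a,(396,350),interpolation=2),cv2.resize(b,(404,350),interpolation=2)]))"
```

```text
open t 15.79 F [-0.2  0.5 -0.1] op 0.503 ff 0.0 tcp [ 0.5786 -0.0252  0.155 ]
off t 17.32 F [ 0.3 -0.3 -0.8] op 0.5 ff 0.0 tcp [0.4003 0.1    0.3291]
side 94 free 1.2302660665303866 pivot 1.2042042145714436 tip [-0.02732689 -0.06711791  0.20885033] max r 0.15947204711538832
top 56 free 1.2200480027618794 pivot 1.2512132828321807 tip [-0.02547476 -0.05683994  0.21333763] max r 0.1633531316816893
```

View pics/c4.png

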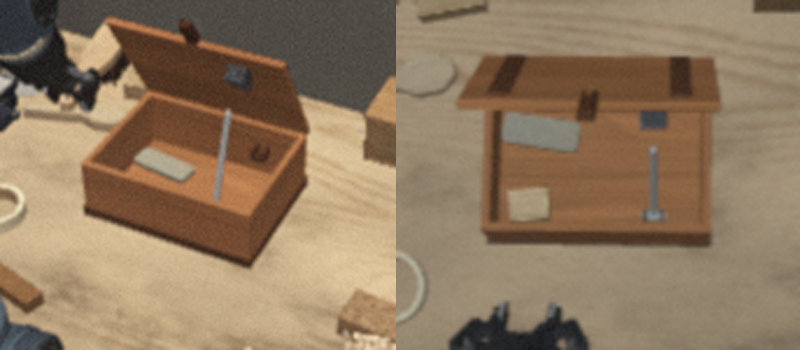

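```bash
cat > fit.py <<'E'
from h import *
import sys
from scipy.optimize import least_squares
def proj(d,P):
    T=d['camera_from_world']; c=np.atleast_2d(P)@T[:3,:3].T+T[:3,3]
    return np.c_[d['fx']*c[:,0]/c[:,2]+d['cx'],d['fy']*c[:,1]/c[:,2]+d['cy']]
for n in('side','top'):
    d=dict(np.load(f'/tmp/{n}{sys.argv[1]}.png.npz')); rgb=d['pixels'].astype(float)
    g=rgb[...,2]-.55*rgb[...,0]   # steel is bluish against wood
    a,b=proj(d,w(rod(1.24,.025)))[0],proj(d,w(rod(1.24,.165)))[0]
    rows=np.arange(int(min(a[1],b[1]))-3,int(max(a[1],b[1]))+1); L=[]
    for v in rows:
        u0=a[0]+(b[0]-a[0])*(v-a[1])/(b[1]-a[1]); us=np.arange(int(u0)-8,int(u0)+10)
        s=g[v,us]; bg=np.median(s); wgt=np.clip(s-bg-.3*(s.max()-bg),0,None)
        L.append((v,(us*wgt).sum()/wgt.sum(),s.max()-bg,wgt.sum()))
    L=np.array(L); print(n,'ends',a,b)
    print(' profile',[(int(x[0]),round(x[1],1),int(x[2])) for x in L])
    ok=L[:,2]>.5*np.median(L[:,2]); M=L[ok]; M=M[3:-2]
    s=np.polyfit(M[:,0],M[:,1],1); print(' du/dv',s[0])
    for f in (1.18,1.22,1.257,1.29):
        A,B=proj(d,w(rod(f,.03))),proj(d,w(rod(f,.16))); A,B=A[0],B[0]
        print('  ',f,'slope',round((B[0]-A[0])/(B[1]-A[1]),4),'tip',np.round(B,1),'u at mid v',round(np.polyval(s,(A[1]+B[1])/2)-(A[0]+B[0])/2,2))
E
python3 fit.py 4
```

```text
side ends [251.95847551 194.36633695] [257.33011356 155.79746311]
 profile [(152, np.float64(261.8), 3), (153, np.float64(256.7), 4), (154, np.float64(262.0), 4), (155, np.float64(258.1), 7), (156, np.float64(257.5), 25), (157, np.float64(257.4), 55), (158, np.float64(257.5), 77), (159, np.float64(257.3), 75), (160, np.float64(257.1), 74), (161, np.float64(257.0), 76), (162, np.float64(257.0), 69), (163, np.float64(256.8), 65), (164, np.float64(256.5), 70), (165, np.float64(256.4), 70), (166, np.float64(256.2), 69), (167, np.float64(256.2), 70), (168, np.float64(256.1), 72), (169, np.float64(255.9), 71), (170, np.float64(255.6), 71), (171, np.float64(255.5), 74), (172, np.float64(255.4), 68), (173, np.float64(255.2), 70), (174, np.float64(255.1), 73), (175, np.float64(255.1), 70), (176, np.float64(254.9), 78), (177, np.float64(254.7), 72), (178, np.float64(254.6), 72), (179, np.float64(254.4), 72), (180, np.float64(254.2), 74), (181, np.float64(254.1), 76), (182, np.float64(254.0), 80), (183, np.float64(254.0), 80), (184, np.float64(253.8), 78), (185, np.float64(253.5), 78), (186, np
[... 894 characters left out ...]
np.float64(265.0), 49), (182, np.float64(265.0), 51), (183, np.float64(265.0), 50), (184, np.float64(265.0), 50), (185, np.float64(265.0), 53), (186, np.float64(265.0), 51), (187, np.float64(265.0), 50), (188, np.float64(265.0), 49), (189, np.float64(265.0), 52), (190, np.float64(265.0), 49), (191, np.float64(265.0), 51), (192, np.float64(265.0), 48), (193, np.float64(265.0), 51), (194, np.float64(265.0), 49), (195, np.float64(265.1), 50)]
 du/dv 0.00046762646794452494
   1.18 slope -0.0015 tip [266.  172.4] u at mid v -0.97
   1.22 slope -0.001 tip [266.  174.1] u at mid v -0.96
   1.257 slope -0.0004 tip [266.  175.8] u at mid v -0.95
   1.29 slope 0.0002 tip [266.  177.3] u at mid v -0.94
```

The image slope gives about 1.23, the tip row about 1.225 and the depth fits about 1.225. All agree the rod is roughly 0.03 short of 1.257. I'll regrip and nudge it differentially.

```bash
python3 - <<'E'
from h import *
L=.097; f=1.228
g=rod(f,L)
r.move_to(*pose(g-.12*ZT,TL))
r.move_linear(pose(g,TL)[0],vel=.12)
r.set_gripper(0,40); r.sleep(.2); st('grip')
t0=np.array(r.current_tool_pos()); c0=pose(g,TL)[0]
goal=RC.apply(rod(1.257,L)-g); n=RC.apply([-np.sin(1.24),0,np.cos(1.24)])
cmd=c0+goal
for i in range(3):
    r.move_linear(cmd,vel=.02); r.sleep(.3)
    e=goal-(np.array(r.current_tool_pos())-t0); st(f'{e@n*1e3:.2f} mm short')
    if abs(e@n)<3e-4: break
    cmd=cmd+(e@n)*n
r.set_gripper(.5); st('open')
p=np.array(r.current_tool_pos())
r.move_linear(p-RC.apply(.12*ZT),vel=.2)
r.move_linear([.40,.10,.33],vel=.3); st('off')
rodangle('5.png')
E
python3 fit.py 5 | grep -v profile; python3 fit.py 5 | grep -A9 top | grep profile | cut -c1-300
```

```text
grip t 19.95 F [ 0.5 11.3  4.3] op 0.091 ff 39.0 tcp [ 0.5812 -0.0239  0.1545]
0.20 mm short t 20.54 F [ 2.7 11.   0.2] op 0.087 ff 39.6 tcp [ 0.5788 -0.024   0.1554]
open t 20.98 F [-0.5  0.6 -0.7] op 0.5 ff 0.0 tcp [ 0.5785 -0.0252  0.1549]
off t 22.5 F [ 0.1 -0.   0.2] op 0.5 ff 0.0 tcp [0.4004 0.0999 0.3291]
side 98 free 1.2592108441517358 pivot 1.2404565528960156 tip [-0.0283238  -0.06645445  0.20888243] max r 0.160559121965448
top 54 free 1.2396744054679516 pivot 1.282835318547373 tip [-0.03003209 -0.05742232  0.21341061] max r 0.16263381950157202
side ends [251.95847551 194.36633695] [257.33011356 155.79746311]
 du/dv -0.13235136651982002
   1.18 slope -0.1641 tip [258.3 156.6] u at mid v -0.59
   1.22 slope -0.1476 tip [257.5 157. ] u at mid v -0.15
   1.257 slope -0.1321 tip [256.8 157.4] u at mid v 0.25
   1.29 slope -0.1178 tip [256.1 157.9] u at mid v 0.62
top ends [265.97302366 195.98006805] [265.98772929 174.16745453]
 du/dv -0.0015314426360797917
   1.18 slope -0.0015 tip [266.  172.4] u at mid v -0.96
   1.22 slope -0.001 tip [266.  174.1] u at mid v -0.95
   1.257 slope -0.0004 tip [266.  175.8] u at mid v -0.94
   1.29 slope 0.0002 tip [266.  177.3] u at mid v -0.93
 profile [(171, np.float64(262.8), 3), (172, np.float64(264.6), 2), (173, np.float64(265.0), 2), (174, np.float64(265.2), 5), (175, np.float64(265.0), 39), (176, np.float64(265.0), 74), (177, np.float64(265.0), 69), (178, np.float64(265.1), 51), (179, np.float64(265.0), 47), (180, np.float64(265.0),
```

The rod now reads 1.257 by slope and about 1.252 by its tip row. I'll regrip the handle and lower the lid in small steps while watching the force.

```bash
python3 - <<'E'
from h import *
a=1.075
r.set_gripper(.7)
p,q=pose(handle(a)+[-.02,0,.09],0)
r.move_to(p,q); r.move_linear(pose(handle(a),0)[0],vel=.12); st('at')
r.set_gripper(0,60); st('grip')
for a in list(np.linspace(1.075,.80,6)[1:])+[.785,.77,.76,.75]:
    r.move_linear(pose(handle(a),0)[0],vel=.06)
    if a<.79: r.sleep(.15)
    st(round(a,3))
    F=r.current_contact_force()
    if np.hypot(F[0],F[2])>15: print('contact'); break
for n in('side','top'): shot(n,n+'6.png')
E
python3 -c "
import cv2
a=cv2.imread('pics/side6.png')[110:260,160:330];b=cv2.imread('pics/top6.png')[120:250,170:320]
cv2.imwrite('pics/c6.png',cv2.hconcat([cv2.resize(a,(396,350),interpolation=2),cv2.resize(b,(404,350),interpolation=2)]))"
```

```text
at t 24.76 F [ 0.4 -0.5  0.2] op 0.701 ff 0.0 tcp [0.6205 0.0457 0.3249]
grip t 25.2 F [-2.9  7.6  4.2] op 0.222 ff 59.5 tcp [0.6202 0.0467 0.3247]
1.02 t 25.57 F [-2.1  7.6  2.5] op 0.224 ff 59.2 tcp [0.6085 0.0466 0.3182]
0.965 t 25.95 F [-2.   7.1  2.4] op 0.221 ff 59.0 tcp [0.597  0.0465 0.311 ]
0.91 t 26.32 F [-2.7  9.   1.4] op 0.224 ff 58.8 tcp [0.5861 0.0464 0.3033]
0.855 t 26.7 F [-2.3  8.4  2.6] op 0.224 ff 58.6 tcp [0.5755 0.0462 0.2949]
0.8 t 27.07 F [-3.2  9.9  0.4] op 0.222 ff 58.5 tcp [0.5653 0.0461 0.2858]
0.785 t 27.48 F [-3.2  9.9  2.1] op 0.219 ff 58.7 tcp [0.563  0.0461 0.2836]
0.77 t 27.88 F [-2.1  9.5  1.8] op 0.221 ff 58.5 tcp [0.5603 0.0461 0.281 ]
0.76 t 28.27 F [-2.3  9.1  1.6] op 0.222 ff 58.5 tcp [0.5586 0.046  0.2793]
0.75 t 28.68 F [-1.5 10.7  3.2] op 0.222 ff 58.8 tcp [0.5573 0.046  0.2779]
```

View pics/c6.png

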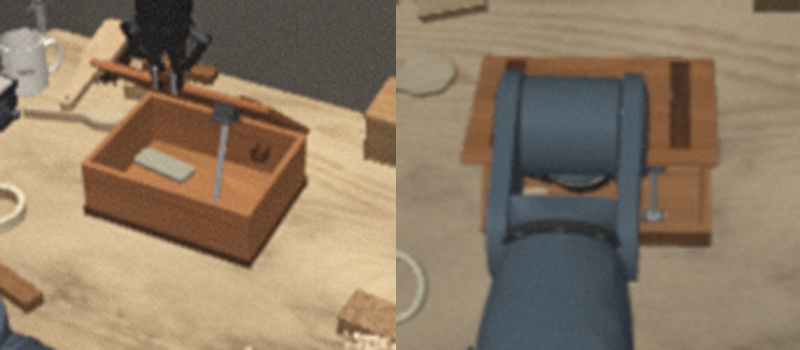

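In the left panel the rod's top runs into the catch block at (227,113). I'll ease the lid down until it bears on the rod.

```bash
python3 - <<'E'
from h import *
for a in (.742,.735,.728,.721,.714,.707):
    r.move_linear(pose(handle(a),0)[0],vel=.04); r.sleep(.25); st(a)
    F=r.current_contact_force()
    if F[2]>12: print('contact'); break
for n in('side','top'): shot(n,n+'7.png')
E
python3 -c "
import cv2
a=cv2.imread('pics/side7.png')[140:210,215:305]
cv2.imwrite('pics/c7.png',cv2.resize(a,(720,560),interpolation=2))"
```

```text
0.742 t 29.27 F [2.1 9.9 8.5] op 0.219 ff 59.4 tcp [0.5568 0.046  0.2775]
0.735 t 29.77 F [ 4.7 10.7 13.1] op 0.222 ff 60.0 tcp [0.5565 0.046  0.2772]
contact
```

View pics/c7.png

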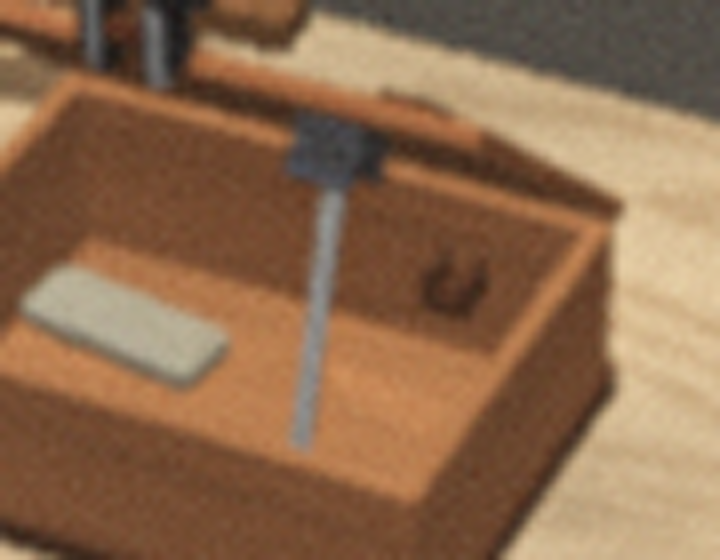

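The lid bears on the rod at about 0.75 rad, which is the seated height; resting on the lip would give about 0.80. The rod enters the middle of the block at (335,185) in this crop. I'll unload slightly and release, then check.

```bash
python3 - <<'E'
from h import *
r.move_linear(pose(handle(.748),0)[0],vel=.04); st('unload')
r.set_gripper(.35); r.sleep(.3); st('open')
r.set_gripper(.7)
p=np.array(r.current_tool_pos())
r.move_linear(p+[-.01,0,.09],vel=.12)
r.move_linear([.36,.15,.33],vel=.3); st('off')
for n in('side','top'):
    d=shot(n,n+'8.png'); X=cloud(d); Q=RC.inv().apply((X-C).reshape(-1,3)).reshape(X.shape)
    m=(Q[...,2]>.13)&(Q[...,2]<.26)&(abs(Q[...,1])<.12)&(Q[...,0]>-.05)&(Q[...,0]<.09)
    P=Q[m]
    if len(P)>50: a=np.polyfit(P[:,0],P[:,2],1); print(n,'lid tilt',np.arctan(-a[0]),len(P))
E
python3 fit.py 8 | grep du
python3 -c "
import cv2
a=cv2.imread('pics/side8.png')[110:260,160:330];b=cv2.imread('pics/top8.png')[120:250,170:320]
cv2.imwrite('pics/c8.png',cv2.hconcat([cv2.resize(a,(396,350),interpolation=2),cv2.resize(b,(404,350),interpolation=2)]))"
```

```text
unload t 30.12 F [ 0.4 10.3  6. ] op 0.222 ff 59.3 tcp [0.5572 0.046  0.2779]
open t 30.69 F [-0.4  0.6  0.4] op 0.352 ff 0.0 tcp [0.5565 0.0446 0.2766]
off t 32.88 F [ 0.3  0.2 -1.1] op 0.699 ff 0.0 tcp [0.361  0.1498 0.3302]
side lid tilt 0.7033977515818659 484
top lid tilt 0.7251049258041435 2642
 du/dv -0.1322772867751168
 du/dv 0.06175639827748793
```

View pics/c8.png

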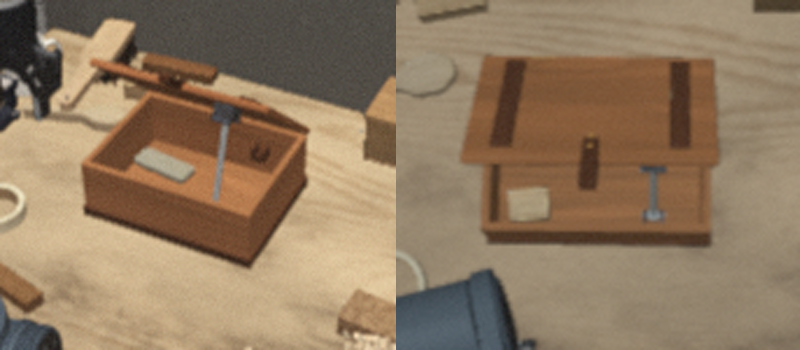

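The lid rests on the rod. It measures about 0.725 from the top camera and 0.70 from the side camera, and these fits have tended to read a few hundredths low, so this matches 0.745. The rod's slope is unchanged and the arm is clear.

```bash
python3 -c "
from h import *
print(r.hand_in()); st()"
```

```text
the job is handed in; nothing more can be done
None
the job is handed in; nothing more can be done
```

The chest lid is open and resting on the prop rod, with the rod's tip in the catch block; the arm is clear, and I handed the job in at about 33 s of the 64 s allowed.

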